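# Raise a pantograph regulator by four clicks

## Task

The pantograph is to press a little harder on the wire: with a fingertip against a lobe of the black three-lobed click-stop dial on top of the air regulator, push the dial clockwise (seen from above) exactly four clicks from where it stands, and leave it seated in the fourth click. Only push the lobe and never grip the dial, and do not run past the fourth click and wind back, since a regulator is always set from below. Leave the parts lying around the regulator where they are.

Things in the scene. Friction and masses are not known exactly. Their poses are not given: they have to be found in the camera images.
- regulator: Pantograph air plate bolted to the bench: aluminium plate with a grey air regulator, 66 mm square, carrying the dial. Origin on the bench on the dial's axis; z up, x towards the pressure gauge, y towards the magnet valve with black coil. Plate: x -90 to +130, y -180 to +180, 12 mm high. All on it but the dial and scale ring is lower than 107 mm. Fixed.
- dial (a joint): Turn of the dial, rad, growing clockwise seen from above. Stops every 20 degrees (0.349 rad), at whole multiples; starts in one of stops -3 to +3. Leaving a stop takes about 6 N at 30 mm from the axis; the resistance fades to nothing half way (10 degrees), whence the dial snaps by itself into the next stop, ahead of the finger, and stays. Let go before half way, it springs back.
- dial_centre (a point): On the dial's upright axis, 159 mm above the bench, level with the lobe tops. The dial is a black knob 80 mm across: hub 38 mm across, its cap 3 mm above the lobes, and three straight radial lobes 120 degrees apart, 15 mm wide with flat upright sides, ends 40 mm from the axis, from 137 to 159 mm above the bench.
- marked_lobe (a point): Middle of the end face of the lobe with the white line, 40 mm from the axis, 148 mm above the bench; turns with the dial. Between the lobes is free space down to a fixed aluminium scale ring, 94 mm across, top 132 mm above the bench, with 18 black ticks one click apart (every third longer).
- second_lobe (a point): The same point of the next lobe, 120 degrees anticlockwise from the marked one seen from above.
- third_lobe (a point): The same point of the third lobe, 240 degrees anticlockwise from the marked one.
- carbon_offcut: Loose black carbon strip offcut on an aluminium strip, 110 x 36 x 26 mm, lying on the bench; origin at the centre of its underside, x along it. Bystander.
- dial_indicator: Loose chrome dial indicator, 57 mm across and 23 mm high, lying face up with its stem along its x (reaches 65 mm from the centre); origin at the centre of its underside. Bystander.
- earthing_lug: Loose copper earthing lug, 67 x 26 x 16 mm, palm to its x; origin on the bench about its middle. Bystander.
- end_horn: Loose curved aluminium end horn of 20 mm bar, about 240 x 95 mm, 20 mm high, lying flat; origin on the bench near its middle, x along its straight shank. Bystander.

How it is judged:
On the way:
1. a fingertip pushes on the anticlockwise side of a lobe ((contact force between the fingers and dial_c0 above 1 N or contact force between the fingers and dial_c3 above 1 N or contact force between the fingers and dial_c6 above 1 N)), for 0.05 s.
At the end, for the whole second after the job is handed in: The dial is at rest in the fourth click stop clockwise from where it stood (80 degrees, within 5), and each loose part lies within 15 mm of where it lay (distance of marked_lobe from where it was at the start of the episode between 0.0487 and 0.054 m and value of joint dial above 0.209 rad and velocity of joint dial between -0.05 and 0.05 rad/s and distance of each of carbon_offcut, dial_indicator, earthing_lug, end_horn from where it was at the start of the episode below 0.015 m); the robot touches nothing.
It fails at once if the dial is turned past the fourth click (more than 92 degrees from its start) (distance of marked_lobe from where it was at the start of the episode above 0.0575 m).
It fails at once if the dial is gripped: fingers press on lobe sides facing both ways round at once ((contact force between the fingers and dial_c0 above 1.5 N or contact force between the fingers and dial_c3 above 1.5 N or contact force between the fingers and dial_c6 above 1.5 N) and (contact force between the fingers and dial_c1 above 1.5 N or contact force between the fingers and dial_c4 above 1.5 N or contact force between the fingers and dial_c7 above 1.5 N)).
It fails at once if one of the loose parts round the regulator is pushed, lifted or carried (15 mm or more) (distance of any of carbon_offcut, dial_indicator, earthing_lug, end_horn from where it was at the start of the episode above 0.015 m).
It also fails if it takes over 40 s, if anything falls off the work surface, if the arm or the gripper's body presses on something with over 40 N, if the wrist force passes 120 N, or if a joint passes its speed limit or range.

## Robot

A 6-joint arm with a two-finger parallel gripper is mounted at the origin on the work surface. World frame = base frame: x ahead of the robot, y to its left, z up, the work surface at z = 0. Lengths are in m, angles in rad, forces in N, time in s.
With the tool pointing down it reaches from about 0.4 to 0.925 m from the base axis. Payload 3.4 kg.
Tool frame: the origin (TCP) lies at the centre of the arm's flange, where the gripper is bolted on; the fingertips stand 173 mm ahead of it and the grasp point (between the pads) lies 155 mm ahead of it (env.grasp_offset is the z of the grasp point in the tool frame, in m); z points along the fingers, y is the direction in which the jaws open and shut (so a half turn about z gives the same grasp; the last joint's range is limited). The gripper opens to 85 mm and grips with 20 to 120 N. Pads are 22 mm wide; open, the fingers measure 114 mm over their backs; the gripper's body (76 mm by 85 mm) begins 54 mm behind the grasp point. The pads swing forward as they close: fully open they stand 13 mm farther back than shut.
Start: joints at [1.188, 0.307, 1.506, -0, 1.328, -0.073], TCP at [0.175, 0.548, 0.405] pointing down, gripper open.
Joint ranges: [-3.12, 3.12], [-1.05, 2.28], [0.14, 2.33], [-1.42, 4.57], [0.1, 2.73], [-2.68, 2.68]. Speed limits (rad/s): [2.57, 2.57, 3.14, 3.14, 3.14, 3.14].

## Interface

Orientations are given as a 3x3 rotation matrix whose columns are the frame's x, y, z axes.
In Python, from cell import readout, eyes, env gives the robot as it stands. The module is installed in compiled form; this text tells all that it offers.
- The arm moves only by the tool step_arm, never from a script. Its arguments are lists of equal length, an entry for each row: "xyz": the shift along the tool's x, y, z in cm, a list of three; "twist": the turn about the tool's z in rad; "hand": the opening, from 0 (shut) to 1 (fully open). In form: {"xyz": [[x, y, z], ...], "twist": [twist, ...], "hand": [hand, ...]}. A call has 1 to 8 rows; each row is the pose to reach, as a shift and turn from the pose measured when the call began, along the tool's axes at that moment; what a row does not reach only later rows make up. A row lasts 1/12 s, in which the tool goes at most 41.7 mm and 7.16 degrees, less where a joint would pass 70% of its speed; a pose out of reach is approached as far as the arm can. A call with a gripper value outside its range is refused whole. The fingers move at their own pace and stop on an object; the grip force is fixed at half the most. Time passes only in rows, so rows that repeat a pose let the fingers close. It gives the time, the measured TCP pose, the force and the opening at its end, in the units of the state.
- readout.state(): the state, without advancing time (a new reading comes with each control period).
- eyes.snapshot(name): name is "scene" or "top" or "wrist"; returns the picture (384x512x3 uint8, blue, green, red); there is no depth.
- eyes.camera_params(name): a dict with "fx", "fy", "cx", "cy" (pixels), "distortion" ([k1, k2, p1, p2, k3] as OpenCV has them; the pictures are not rectified), "view" (4x4, takes a point from world to camera coordinates). Camera axes: x right, y down, z forward; pixel columns grow to the right and rows downward; lengths in m; the calibration is good to about 2 mm. A picture is of the moment at which its call begins: read the wrist's pose just before it. camera_params takes no time and is no camera call; for the wrist camera it gives the pose at the moment of the call.
- env.finish_job(): hands the job in, once; it reports no verdict.
The state is a dict: "clock": time; "joints": joint angles; "joint_vel": joint speeds; "joint_torque": joint torques, N m; "eef_pos": TCP position; "tcp_rot": TCP orientation; "contact_force": force on the tool from outside, world axes, zero at the start; "torque": the same for the moment, N m; "width": finger opening in m.
Only numpy, scipy, OpenCV 4.12 (cv2) and the standard library are available. Lean on these libraries where they do the work, as an engineer would, in place of code of your own. Each camera call takes 0.05 s, during which the arm holds its last target. There are 200 camera calls.

## Working session

There is one attempt and no reset: what is moved stays moved. The work goes in short steps, Python scripts to look and compute and a tool call to move; the robot and the scene stay as the last step left them, time stands still between calls to the robot, and variables do not carry over. Pictures are saved under pics/ and viewed, about 8 in all and at most 12, crops included, and the job is handed in when it is done.

Besides the shell and the picture viewer there is one more tool, called after "Call:" as name(argument=value, ...) on one line, values as JSON. step_arm: Moves the arm, as the interface text tells. Its arguments: {"type":"object","properties":{"xyz":{"type":"array"},"twist":{"type":"array"},"hand":{"type":"array"}},"required":["xyz","twist","hand"]}

```bash
mkdir -p pics; ls
python3 - <<'E'
from cell import readout, eyes, env
import cv2,numpy as np
s=readout.state()
print(s['clock'],s['eef_pos'],s['tcp_rot'],s['width'],env.grasp_offset)
a=eyes.snapshot('scene');b=eyes.snapshot('top');
cv2.imwrite('pics/top0.png',b);cv2.imwrite('pics/scene0.png',a)
for n in('top','scene'):print(eyes.camera_params(n))
E
```

```text
pics
0.0 [0.17519463 0.5472986  0.40378934] [[-9.52399501e-01  3.04851900e-01 -7.14360274e-04]
 [ 3.04852719e-01  9.52397622e-01 -1.89472156e-03]
 [ 1.02745558e-04 -2.02230654e-03 -9.99997950e-01]] 0.08556087644350305 0.1547
{'fx': 390.13325453172536, 'fy': 390.13325453172536, 'cx': 255.4006043552096, 'cy': 191.82269512044226, 'distortion': array([-0.08511463,  0.        ,  0.        ,  0.        ,  0.        ]), 'view': array([[-0.00875662, -0.99953425,  0.02923357,  0.02996411],
       [-0.9812287 ,  0.00295666, -0.19282502,  0.57745032],
       [ 0.19264878, -0.03037331, -0.98079759,  0.96100589],
       [ 0.        ,  0.        ,  0.        ,  1.        ]])}
{'fx': 476.55075920277085, 'fy': 476.55075920277085, 'cx': 258.2299125527181, 'cy': 186.87805160293738, 'distortion': array([0.00442224, 0.        , 0.        , 0.        , 0.        ]), 'view': array([[-0.12706219,  0.99163037,  0.02289997,  0.04380413],
       [ 0.58520192,  0.09358553, -0.80546909, -0.22361773],
       [-0.80087072, -0.08894356, -0.59219518,  1.71595449],
       [ 0.        ,  0.        ,  0.        ,  1.        ]])}
```

View pics/top0.png

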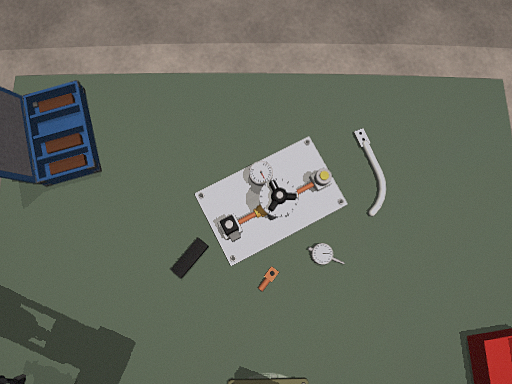

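View pics/scene0.png

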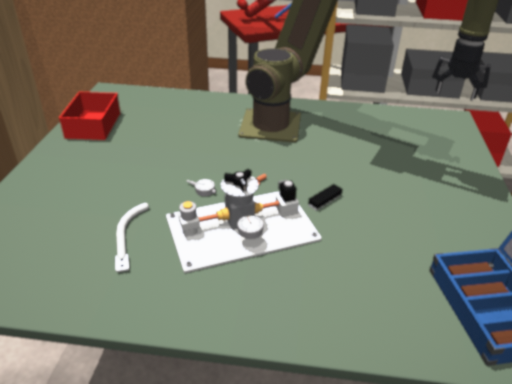

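The top view shows the plate with the dial at about (280,196) and loose parts around it. The scene view shows the dial at about (239,180). I'll locate the dial and take a zoomed crop.

```bash
cat > h.py <<'E'
import cv2,numpy as np
from cell import eyes
def K(c): return np.array([[c['fx'],0,c['cx']],[0,c['fy'],c['cy']],[0,0,1]])
def cast(c,px,z):
    px=np.asarray(px,float).reshape(-1,1,2)
    n=cv2.undistortPoints(px,K(c),c['distortion']).reshape(-1,2)
    R=c['view'][:3,:3];t=c['view'][:3,3];o=-R.T@t
    d=np.c_[n,np.ones(len(n))]@R
    return o+d*((z-o[2])/d[:,2])[:,None]
def proj(c,P):
    return cv2.projectPoints(np.asarray(P,float).reshape(-1,3),cv2.Rodrigues(c['view'][:3,:3])[0],c['view'][:3,3],K(c),c['distortion'])[0].reshape(-1,2)
E
python3 - <<'E'
from h import *
c=eyes.camera_params('top')
im=cv2.imread('pics/top0.png')
x0,y0=250,166
cr=im[y0:y0+60,x0:x0+60]
cv2.imwrite('pics/crop0.png',cv2.resize(cr,None,fx=10,fy=10,interpolation=cv2.INTER_CUBIC))
p=cast(c,[280,196],.16)[0];print(p)
cs=eyes.camera_params('scene');print(proj(cs,p), np.hypot(*p[:2]))
print('bystanders',cast(c,[[190,258],[321,254],[268,279],[375,180],[230,225],[320,178],[260,173]],.02).round(3))
E
```

```text
[ 0.54703499 -0.02757954  0.16      ]
[[238.37740086 172.8300421 ]] 0.5477297770938752
bystanders [[ 0.409  0.198  0.02 ]
 [ 0.417 -0.147  0.02 ]
 [ 0.354 -0.005  0.02 ]
 [ 0.617 -0.306  0.02 ]
 [ 0.495  0.094  0.02 ]
 [ 0.623 -0.152  0.02 ]
 [ 0.637  0.012  0.02 ]]
```

View pics/crop0.png

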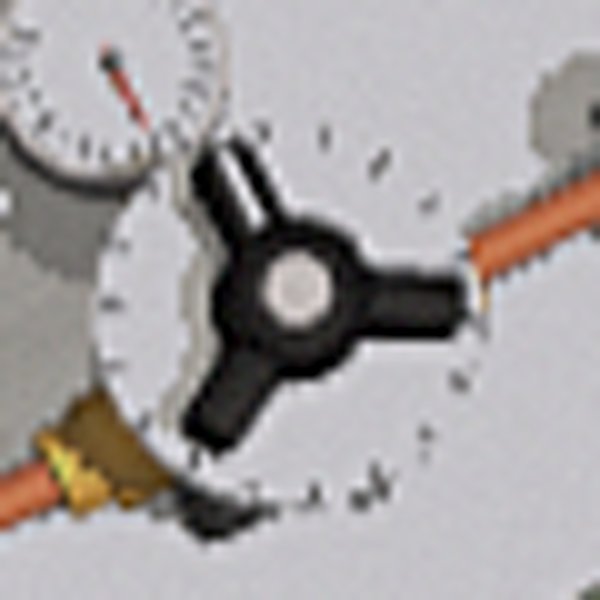

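```bash
cat >> h.py <<'E'
from cell import readout
def goto(P,yawy):
    "shift in cm and twist from present pose to TCP P with tool y at world angle yawy (deg)"
    s=readout.state();R=np.array(s['tcp_rot']);d=R.T@(np.asarray(P)-s['eef_pos'])*100
    cur=np.degrees(np.arctan2(R[1,1],R[0,1]))
    return d.round(2),np.radians((cur-yawy+180)%360-180).round(3)
def pusher(C,phi,r,d,z):
    f=np.radians(phi);u=np.array([np.cos(f),np.sin(f)]);v=np.array([-u[1],u[0]])
    return np.r_[C[:2]+r*u+d*v,z]
E
python3 - <<'E'
from h import *
c=eyes.camera_params('top')
C=cast(c,[279.7,194.8],.162)[0]
L=cast(c,[[273,181.5],[270.5,210],[297.5,196.2]],.159)
d=(L-C)[:,:2];a=np.degrees(np.arctan2(d[:,1],d[:,0]))
print(C,np.hypot(*d.T),a,a-[0,120,240], L[:,:2].mean(0))
# plate corners -> regulator yaw
Q=cast(c,[[200,195],[308,142],[341,202],[232,258]],.012);e=Q-np.roll(Q,-1,0);print(np.degrees(np.arctan2(e[:,1],e[:,0])),Q.mean(0))
f=25
print(goto(pusher(C,f,.037,.045,.40),f))
E
```

```text
[ 0.54951084 -0.02674732  0.162     ] [0.0356917  0.04144971 0.04212117] [ 24.5990365  148.19655607 -93.96235928] [  24.5990365    28.19655607 -333.96235928] [ 0.54761595 -0.02852031]
[ 116.70047115   26.35393657  -63.46409922 -152.79221448] [ 0.5680456  -0.01723354  0.012     ]
(array([-52.81, -37.45,   0.45]), np.float64(0.825))
```

Call:
step_arm(xyz=[[-52.8, -37.4, 0], [-52.8, -37.4, 0], [-52.8, -37.4, 0], [-52.8, -37.4, 0], [-52.8, -37.4, 0], [-52.8, -37.4, 0], [-52.8, -37.4, 0], [-52.8, -37.4, 0]], twist=[0.8, 0.8, 0.8, 0.8, 0.8, 0.8, 0.8, 0.8], hand=[0, 0, 0, 0, 0, 0, 0, 0])

```text
clock: 0.77
eef_pos: [0.376, 0.2792, 0.4044]
tcp_rot: [[-0.443, 0.896, -0.001], [0.896, 0.443, -0.002], [-0.001, -0.002, -1.0]]
contact_force: [1.7, 0.4, 0.9]
width: -0.0001
```

Run:
```python
from h import *
C=np.array([.549,-.0275]);f=26.6
print(goto(pusher(C,f,.037,.06,.40),f))
```

```text
(array([-29.14,   5.59,   0.46]), np.float64(-0.005))
```

Call:
step_arm(xyz=[[-29.1, 5.6, 0.4], [-29.1, 5.6, 0.4], [-29.1, 5.6, 0.4], [-29.1, 5.6, 0.4], [-29.1, 5.6, 0.4], [-29.1, 5.6, 0.4], [-29.1, 5.6, 0.4], [-29.1, 5.6, 0.4]], twist=[0, 0, 0, 0, 0, 0, 0, 0], hand=[0, 0, 0, 0, 0, 0, 0, 0])

```text
clock: 1.43
eef_pos: [0.5589, 0.0382, 0.4002]
tcp_rot: [[-0.439, 0.898, 0.002], [0.898, 0.439, -0.005], [-0.005, -0.0, -1.0]]
contact_force: [1.1, 0.7, 0.2]
width: -0.0001
```

Run:
```python
from h import *
c=eyes.camera_params('wrist');im=eyes.snapshot('wrist');cv2.imwrite('pics/w1.png',im)
np.save('w1.npy',c,allow_pickle=True)
s=readout.state();print(s['eef_pos'],s['contact_force'])
C=np.array([.549,-.0275,.162]);print(proj(c,C))
```

```text
[0.55792899 0.03939046 0.39996444] [ 0.28719719 -0.43856266  0.19466536]
[[205.05245204 293.78322467]]
```

View pics/w1.png

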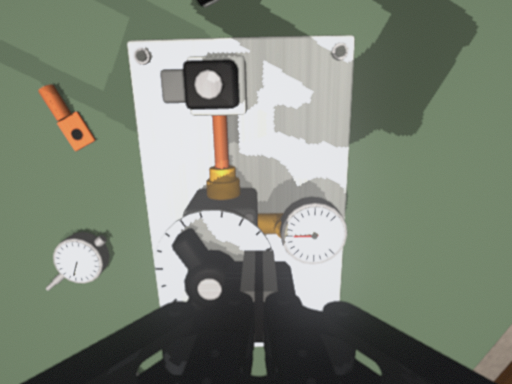

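Run:
```python
from h import *
c=np.load('w1.npy',allow_pickle=True).item()
C=cast(c,[209,289],.162)[0];L=cast(c,[182,240],.159)[0];d=L-C
print(C,np.hypot(*d[:2]),np.degrees(np.arctan2(d[1],d[0]))-120)
im=cv2.imread('pics/w1.png')[180:330,140:340]
cv2.imwrite('pics/w1c.png',cv2.resize(im,None,fx=4,fy=4,interpolation=cv2.INTER_CUBIC))
```

```text
[ 0.54994819 -0.02278203  0.162     ] 0.03931287207156637 21.38257002409179
```

View pics/w1c.png

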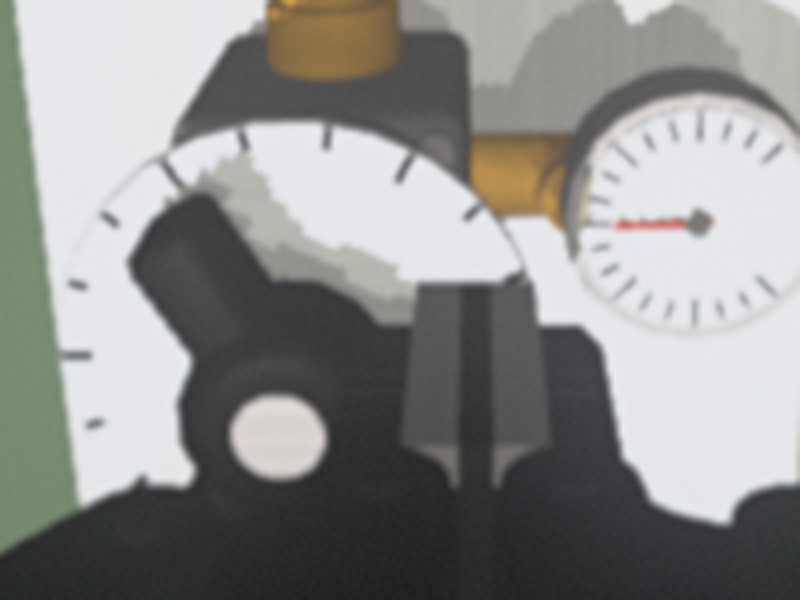

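Run:
```python
from h import *
c=np.load('w1.npy',allow_pickle=True).item()
E=cast(c,[[233.75,261.5],[285,262]],.159);d=E[1]-E[0];print(E,np.degrees(np.arctan2(d[1],d[0])))
eyes.snapshot('wrist')
c=eyes.camera_params('wrist');im=eyes.snapshot('wrist');cv2.imwrite('pics/w2.png',im)
np.save('w2.npy',c,allow_pickle=True)
def cap(im,c,x0,y0,w=16):
    g=im[y0-w:y0+w,x0-w:x0+w].min(2);m=(g>120).astype(np.uint8)
    n,l,st,ce=cv2.connectedComponentsWithStats(m)
    for k in range(1,n): 
        if st[k,4]>15: print(ce[k]+[x0-w,y0-w],st[k,4],cast(c,ce[k]+[x0-w,y0-w],.162)[0])
cap(im,c,209,289)
ct=eyes.camera_params('top');cap(eyes.snapshot('top'),ct,280,195,8)
```

```text
[[0.55691976 0.00247644 0.159     ]
 [0.58842302 0.01746048 0.159     ]] 25.437366905600438
[210.20474777 294.53412463] 337 [ 0.54874607 -0.02226589  0.162     ]
[284.68181818 188.36363636] 22 [ 0.56479088 -0.0387542   0.162     ]
[279.2 194.5] 40 [ 0.55022613 -0.0255934   0.162     ]
```

Run:
```python
from h import *
C=np.array([.549,-.024]);f=26.5
print(goto(pusher(C,f,.033,.035,.316),f))
```

```text
(array([-2.31, -0.16,  8.4 ]), np.float64(-0.004))
```

Call:
step_arm(xyz=[[-1.5, -0.2, 0], [-2.3, -0.2, 2], [-2.3, -0.2, 4], [-2.3, -0.2, 6], [-2.3, -0.2, 7.4], [-2.3, -0.2, 8.4], [-2.3, -0.2, 8.4], [-2.3, -0.2, 8.4]], twist=[0, 0, 0, 0, 0, 0, 0, 0], hand=[0, 0, 0, 0, 0, 0, 0, 0])

```text
clock: 2.3
eef_pos: [0.5619, 0.0231, 0.316]
tcp_rot: [[-0.444, 0.896, -0.005], [0.896, 0.444, -0.001], [0.001, -0.004, -1.0]]
contact_force: [0.1, -1.2, 0.9]
width: 0.0001
```

```bash
cat > look.py <<'E'
from h import *
import sys
ct=eyes.camera_params('top')
im=eyes.snapshot('top');w=eyes.snapshot('wrist');s=eyes.snapshot('scene')
A=cv2.resize(im[166:226,250:310],(400,400),interpolation=cv2.INTER_CUBIC)
B=cv2.resize(w[170:370,120:320],(400,400),interpolation=cv2.INTER_CUBIC)
D=cv2.resize(s[140:220,200:280],(400,400),interpolation=cv2.INTER_CUBIC)
cv2.imwrite('pics/%s.png'%sys.argv[1],cv2.resize(np.hstack([A,B,D]),(800,267)) if len(sys.argv)<3 else np.hstack([A,B]))
st=readout.state();print(st['clock'],st['eef_pos'],st['contact_force'],st['joints'])
E
python3 look.py l1 2
```

```text
2.45 [0.5628809  0.02241038 0.31724333] [-0.74647537  0.04625617  1.71051937] [-3.47756284e-02  3.71089790e-01  1.65006049e+00 -1.30536372e-03
  1.12149820e+00 -4.93425438e-01]
```

View pics/l1.png

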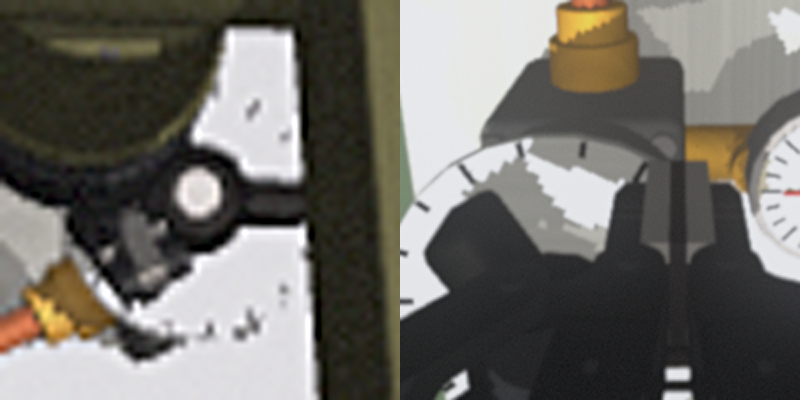

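```bash
cat > rows.py <<'E'
from h import *
import sys
C=np.array([.549,-.024]);d=float(sys.argv[1])
s=readout.state();f0=np.degrees(np.arctan2(*np.array(s['tcp_rot'])[[1,0],[1,1]]));
u=s['eef_pos'][:2]-C;ff=np.radians(f0)
print(s['clock'].__round__(2),'alpha',26.5-f0,'r',u@[np.cos(ff),np.sin(ff)],'d',u@[-np.sin(ff),np.cos(ff)],s['eef_pos'][2],s['contact_force'].round(1))
X=[];T=[]
for a in map(float,sys.argv[2:]):
    x,t=goto(pusher(C,26.5-a,.033,d,.316),26.5-a);X.append(x.round(2).tolist());T.append(float(t.round(2)))
print(X,T)
E
python3 rows.py .0225 0 0 0; python3 rows.py .0185 0 2 4
```

```text
2.45 alpha 0.1888042613804366 r 0.03301406568593147 d 0.03544960321040789 0.3172433287042703 [-0.7  0.   1.7]
[[-1.28, -0.01, 0.13], [-1.28, -0.01, 0.13], [-1.28, -0.01, 0.13]] [-0.0, -0.0, -0.0]
2.45 alpha 0.1888042613804366 r 0.03301406568593147 d 0.03544960321040789 0.3172433287042703 [-0.7  0.   1.7]
[[-1.68, -0.01, 0.13], [-1.8, 0.06, 0.13], [-1.92, 0.11, 0.13]] [-0.0, 0.03, 0.07]
```

Call:
step_arm(xyz=[[-0.5, 0, 0.1], [-1.0, 0, 0.1], [-1.3, 0, 0.1], [-1.5, 0, 0.1], [-1.6, 0, 0.1], [-1.7, 0, 0.1], [-1.8, 0, 0.1], [-1.8, 0, 0.1]], twist=[0, 0, 0, 0, 0, 0, 0, 0], hand=[0, 0, 0, 0, 0, 0, 0, 0])

```text
clock: 3.12
eef_pos: [0.5707, 0.0065, 0.3163]
tcp_rot: [[-0.443, 0.897, -0.002], [0.897, 0.443, -0.0], [0.001, -0.001, -1.0]]
contact_force: [-0.5, 1.4, 1.3]
width: 0.0
```

```bash
python3 rows.py .0185 2 4 6 8
```

```text
3.12 alpha 0.20573297354061282 r 0.033010151488424386 d 0.017741840286251073 0.3162556878816475 [-0.5  1.4  1.3]
[[-0.03, 0.06, 0.03], [-0.15, 0.11, 0.03], [-0.27, 0.17, 0.03], [-0.39, 0.22, 0.03]] [0.03, 0.07, 0.1, 0.14]
```

Call:
step_arm(xyz=[[0, 0.05, 0], [-0.1, 0.1, 0], [-0.15, 0.1, 0], [-0.15, 0.1, 0]], twist=[0.03, 0.05, 0.07, 0.07], hand=[0, 0, 0, 0])

```text
clock: 3.45
eef_pos: [0.572, 0.0062, 0.3162]
tcp_rot: [[-0.378, 0.926, -0.002], [0.926, 0.378, 0.001], [0.002, -0.002, -1.0]]
contact_force: [-1.4, 4.9, 1.3]
width: 0.0
```

```bash
python3 rows.py .0185 6 8 10
```

```text
3.45 alpha 4.274248060660877 r 0.03270799753527317 d 0.019288784208002115 0.31619769188682906 [-1.4  4.9  1.3]
[[-0.18, 0.08, 0.02], [-0.3, 0.14, 0.02], [-0.42, 0.2, 0.02]] [0.03, 0.06, 0.1]
```

Call:
step_arm(xyz=[[-0.1, 0.05, 0], [-0.2, 0.1, 0], [-0.3, 0.15, 0], [-0.3, 0.15, 0]], twist=[0.02, 0.04, 0.06, 0.06], hand=[0, 0, 0, 0])

```text
clock: 3.78
eef_pos: [0.5749, 0.0035, 0.3162]
tcp_rot: [[-0.321, 0.947, -0.002], [0.947, 0.321, -0.0], [0.001, -0.002, -1.0]]
contact_force: [-0.2, 1.3, 1.3]
width: -0.0002
```

```bash
python3 rows.py .0185 10 12 14 16
```

```text
3.78 alpha 7.775069259902192 r 0.033309909510252894 d 0.017744097949136145 0.31622232022921315 [-0.2  1.3  1.3]
[[-0.05, 0.04, 0.02], [-0.17, 0.1, 0.02], [-0.29, 0.15, 0.02], [-0.42, 0.2, 0.02]] [0.04, 0.07, 0.11, 0.14]
```

Call:
step_arm(xyz=[[-0.05, 0.05, 0], [-0.15, 0.1, 0], [-0.2, 0.1, 0], [-0.2, 0.1, 0]], twist=[0.03, 0.06, 0.07, 0.07], hand=[0, 0, 0, 0])

```text
clock: 4.12
eef_pos: [0.5769, 0.0013, 0.3161]
tcp_rot: [[-0.254, 0.967, -0.001], [0.967, 0.254, -0.001], [-0.001, -0.001, -1.0]]
contact_force: [-0.4, -0.1, -0.4]
width: -0.0002
```

```bash
python3 rows.py .0185 14 16 18 20 22 24; python3 look.py l2 2
```

```text
4.12 alpha 11.783789526811258 r 0.03335403640286879 d 0.017355362411217767 0.3161475946747237 [-0.4 -0.1 -0.4]
[[-0.01, 0.03, 0.01], [-0.13, 0.09, 0.01], [-0.25, 0.15, 0.01], [-0.38, 0.2, 0.01], [-0.5, 0.24, 0.01], [-0.63, 0.28, 0.02]] [0.04, 0.07, 0.11, 0.14, 0.18, 0.21]
4.2667 [0.57656146 0.00164524 0.31613207] [ 0.13175619  0.35214759 -0.17815178] [-7.01917954e-02  3.88895849e-01  1.62265030e+00 -6.82288445e-04
  1.13158768e+00 -3.27157227e-01]
```

View pics/l2.png

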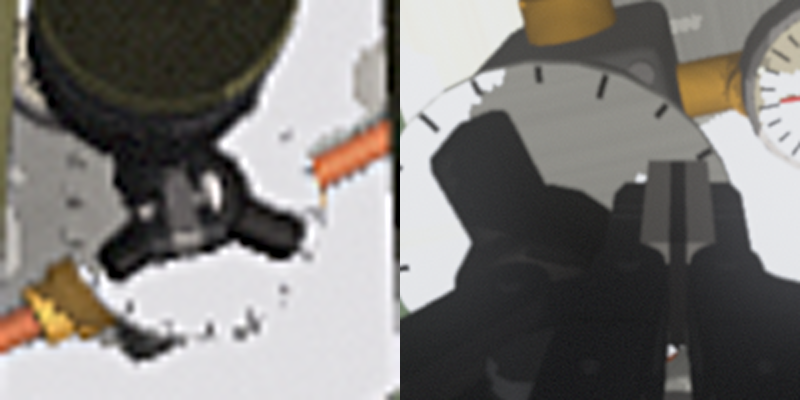

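Call:
step_arm(xyz=[[0, 0.05, 0], [-0.15, 0.1, 0], [-0.25, 0.15, 0], [-0.4, 0.2, 0], [-0.45, 0.2, 0], [-0.55, 0.25, 0], [-0.65, 0.3, 0], [-0.65, 0.3, 0]], twist=[0.04, 0.07, 0.11, 0.14, 0.16, 0.19, 0.21, 0.21], hand=[0, 0, 0, 0, 0, 0, 0, 0])

```text
clock: 4.93
eef_pos: [0.5809, -0.0032, 0.3161]
tcp_rot: [[-0.047, 0.999, -0.002], [0.999, 0.047, 0.001], [0.001, -0.002, -1.0]]
contact_force: [-1.0, 4.0, 0.9]
width: 0.0
```

```bash
python3 rows.py .0185 26 28 30
```

```text
4.93 alpha 23.816363563226638 r 0.032802652562519505 d 0.019276013616374474 0.31607931750515783 [-1.   4.   0.9]
[[-0.2, 0.09, 0.01], [-0.32, 0.15, 0.01], [-0.44, 0.2, 0.01]] [0.04, 0.07, 0.11]
```

Call:
step_arm(xyz=[[-0.1, 0.05, 0], [-0.2, 0.1, 0], [-0.3, 0.15, 0], [-0.3, 0.15, 0]], twist=[0.02, 0.04, 0.06, 0.06], hand=[0, 0, 0, 0])

```text
clock: 5.27
eef_pos: [0.5827, -0.0068, 0.3161]
tcp_rot: [[0.014, 1.0, -0.002], [1.0, -0.014, -0.0], [-0.0, -0.002, -1.0]]
contact_force: [1.0, -0.6, 0.7]
width: -0.0005
```

```bash
python3 rows.py .0185 30 32 34
```

```text
5.27 alpha 27.309987597498043 r 0.03344606048578275 d 0.017711304109382556 0.3160940726421838 [ 1.  -0.6  0.7]
[[-0.08, 0.04, 0.01], [-0.2, 0.1, 0.01], [-0.32, 0.15, 0.01]] [0.05, 0.08, 0.12]
```

Call:
step_arm(xyz=[[-0.1, 0.05, 0], [-0.2, 0.1, 0], [-0.2, 0.1, 0], [-0.3, 0.15, 0], [-0.3, 0.15, 0]], twist=[0.04, 0.08, 0.08, 0.12, 0.12], hand=[0, 0, 0, 0, 0])

```text
clock: 5.68
eef_pos: [0.5844, -0.0104, 0.3161]
tcp_rot: [[0.134, 0.991, -0.001], [0.991, -0.134, -0.002], [-0.002, -0.001, -1.0]]
contact_force: [0.4, -0.6, 0.1]
width: -0.0
```

```bash
python3 rows.py .0185 36 38 40 42 44; python3 look.py l3 2
```

```text
5.68 alpha 34.191798074606794 r 0.03326535232791104 d 0.018181163829223464 0.31606527466376244 [ 0.4 -0.6  0.1]
[[-0.07, 0.03, 0.01], [-0.19, 0.09, 0.01], [-0.31, 0.14, 0.01], [-0.43, 0.19, 0.01], [-0.56, 0.24, 0.01]] [0.03, 0.07, 0.1, 0.14, 0.17]
5.8333 [ 0.5841988  -0.01004799  0.31607409] [ 0.30991051 -0.0534836  -0.05476617] [-8.91157584e-02  3.98638051e-01  1.60578705e+00 -1.20068394e-03
  1.13885209e+00  4.42200299e-02]
```

View pics/l3.png

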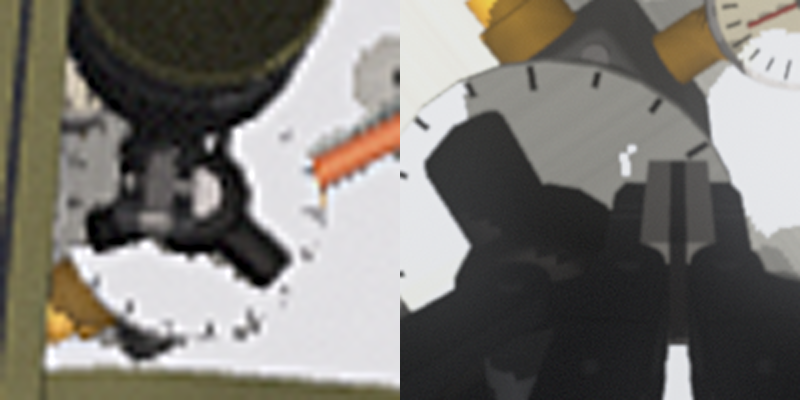

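Second click seated: the third lobe now points about 40° below horizontal in the top crop, ending near (275,270). I'll start the third.

Call:
step_arm(xyz=[[-0.1, 0.05, 0], [-0.2, 0.1, 0], [-0.3, 0.15, 0], [-0.4, 0.2, 0], [-0.5, 0.2, 0], [-0.55, 0.25, 0], [-0.55, 0.25, 0]], twist=[0.03, 0.07, 0.1, 0.13, 0.15, 0.17, 0.17], hand=[0, 0, 0, 0, 0, 0, 0])

```text
clock: 6.42
eef_pos: [0.586, -0.0154, 0.3161]
tcp_rot: [[0.298, 0.955, -0.002], [0.955, -0.298, -0.0], [-0.001, -0.002, -1.0]]
contact_force: [-0.2, 3.0, 1.2]
width: 0.0004
```

```bash
python3 rows.py .0185 46 48 50
```

```text
6.42 alpha 43.846163584824055 r 0.03270488495059443 d 0.01926426358120433 0.3160695616165024 [-0.2  3.   1.2]
[[-0.2, 0.1, 0.01], [-0.32, 0.15, 0.01], [-0.44, 0.21, 0.01]] [0.04, 0.07, 0.11]
```

Call:
step_arm(xyz=[[-0.1, 0.05, 0], [-0.2, 0.1, 0], [-0.3, 0.15, 0], [-0.3, 0.15, 0]], twist=[0.02, 0.04, 0.06, 0.06], hand=[0, 0, 0, 0])

```text
clock: 6.75
eef_pos: [0.5865, -0.0195, 0.316]
tcp_rot: [[0.356, 0.935, -0.002], [0.935, -0.356, -0.002], [-0.002, -0.001, -1.0]]
contact_force: [-0.6, -0.2, 0.3]
width: 0.0
```

```bash
python3 rows.py .0185 50 52 54
```

```text
6.75 alpha 47.34011903282924 r 0.0334618783175248 d 0.01760336484579175 0.31604259431977727 [-0.6 -0.2  0.3]
[[-0.07, 0.04, 0.0], [-0.18, 0.09, 0.0], [-0.31, 0.15, 0.0]] [0.05, 0.08, 0.12]
```

Call:
step_arm(xyz=[[-0.1, 0.05, 0], [-0.2, 0.1, 0], [-0.2, 0.1, 0], [-0.3, 0.15, 0], [-0.3, 0.15, 0]], twist=[0.04, 0.08, 0.08, 0.12, 0.12], hand=[0, 0, 0, 0, 0])

```text
clock: 7.17
eef_pos: [0.5869, -0.0234, 0.3161]
tcp_rot: [[0.465, 0.885, -0.002], [0.885, -0.465, -0.003], [-0.003, -0.0, -1.0]]
contact_force: [-1.1, -1.2, -0.3]
width: 0.0
```

```bash
python3 rows.py .0185 56 58 60 62 64; python3 look.py l4 2
```

```text
7.17 alpha 54.22303596187696 r 0.03325415905998916 d 0.018177717327682436 0.31606488226080515 [-1.1 -1.2 -0.3]
[[-0.07, 0.03, 0.01], [-0.19, 0.09, 0.01], [-0.31, 0.14, 0.01], [-0.43, 0.19, 0.01], [-0.56, 0.24, 0.01]] [0.03, 0.07, 0.1, 0.14, 0.17]
7.3167 [ 0.58687257 -0.0230319   0.31605057] [-0.05490865  0.02818982  0.44877988] [-0.11036394  0.40245259  1.59915278 -0.00252203  1.14156451  0.37314635]
```

View pics/l4.png

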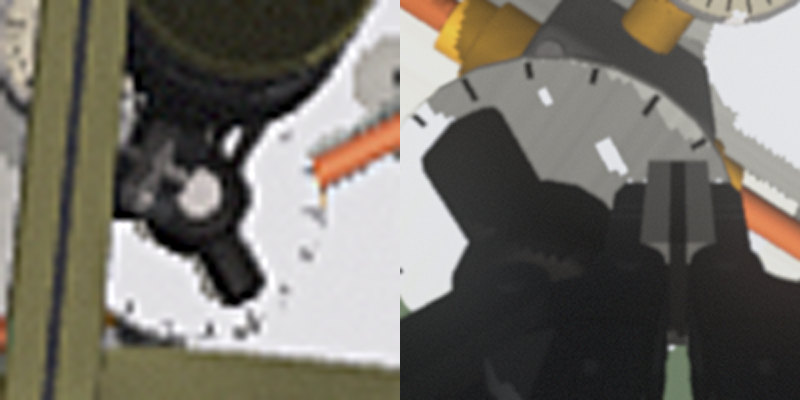

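The third click is seated: the third lobe now points about 62° below horizontal, ending near (240,295). I'll repeat the same sequence for the last click.

Call:
step_arm(xyz=[[-0.1, 0.05, 0], [-0.2, 0.1, 0], [-0.3, 0.15, 0], [-0.4, 0.2, 0], [-0.5, 0.2, 0], [-0.55, 0.25, 0], [-0.55, 0.25, 0]], twist=[0.03, 0.07, 0.1, 0.13, 0.15, 0.17, 0.17], hand=[0, 0, 0, 0, 0, 0, 0])

```text
clock: 7.9
eef_pos: [0.5867, -0.0285, 0.3161]
tcp_rot: [[0.607, 0.795, -0.001], [0.795, -0.607, -0.001], [-0.002, -0.0, -1.0]]
contact_force: [-0.1, 2.9, 0.4]
width: -0.0
```

```bash
python3 rows.py .0185 66 68 70
```

```text
7.9 alpha 63.88067327323384 r 0.03271366410171164 d 0.019305708398611985 0.3161011259446548 [-0.1  2.9  0.4]
[[-0.2, 0.09, 0.01], [-0.32, 0.15, 0.01], [-0.44, 0.21, 0.01]] [0.04, 0.07, 0.11]
```

Call:
step_arm(xyz=[[-0.1, 0.05, 0], [-0.2, 0.1, 0], [-0.3, 0.15, 0], [-0.3, 0.15, 0]], twist=[0.02, 0.04, 0.06, 0.06], hand=[0, 0, 0, 0])

```text
clock: 8.23
eef_pos: [0.5859, -0.0326, 0.316]
tcp_rot: [[0.655, 0.756, -0.002], [0.756, -0.655, -0.002], [-0.003, 0.0, -1.0]]
contact_force: [0.4, -0.6, -0.1]
width: -0.0001
```

```bash
python3 rows.py .0185 70 72
```

```text
8.23 alpha 67.38419371303809 r 0.033470028124904634 d 0.017653717963139862 0.3160333012659111 [ 0.4 -0.6 -0.1]
[[-0.07, 0.03, 0.0], [-0.19, 0.09, 0.0]] [0.05, 0.08]
```

Call:
step_arm(xyz=[[-0.1, 0.05, 0], [-0.2, 0.1, 0], [-0.2, 0.1, 0], [0.3, 0.1, 0], [0.8, 0.1, 0], [0.8, 0.1, -2], [0.8, 0.1, -5], [0.8, 0.1, -8]], twist=[0.04, 0.08, 0.08, 0.08, 0.08, 0.08, 0.08, 0.08], hand=[0, 0, 0, 0, 0, 0, 0, 0])

```text
clock: 8.9
eef_pos: [0.592, -0.0265, 0.3958]
tcp_rot: [[0.712, 0.702, -0.005], [0.702, -0.712, -0.002], [-0.005, -0.002, -1.0]]
contact_force: [0.5, 0.5, 0.1]
width: 0.0001
```

Call:
step_arm(xyz=[[12, 0, -4], [12, 0, -4], [12, 0, -4], [12, 0, -4], [12, 0, -4], [12, 0, -4], [12, 0, -4], [12, 0, -4]], twist=[0, 0, 0, 0, 0, 0, 0, 0], hand=[0, 0, 0, 0, 0, 0, 0, 0])

```text
clock: 9.57
eef_pos: [0.6767, 0.0571, 0.4344]
tcp_rot: [[0.712, 0.702, -0.007], [0.702, -0.713, -0.003], [-0.007, -0.003, -1.0]]
contact_force: [0.0, 0.2, 0.1]
width: -0.0002
```

```bash
python3 look.py l5 2; python3 -c "
from h import *
cv2.imwrite('pics/topf.png',eyes.snapshot('top'));cv2.imwrite('pics/wf.png',eyes.snapshot('wrist'))"
```

```text
9.7167 [0.67704112 0.0570367  0.43494139] [ 0.41581004 -0.03215685 -0.15169569] [ 0.02250664  0.43739304  1.22068675 -0.00210187  1.48950732  0.81604103]
```

View pics/l5.png

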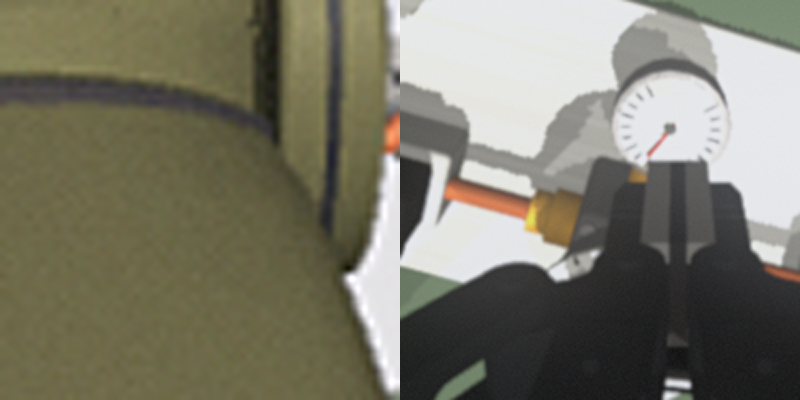

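The arm blocks the top view here, so I'll move aside (+y) and look again.

Call:
step_arm(xyz=[[18, -18, 0], [18, -18, 0], [18, -18, 0], [18, -18, 0], [18, -18, 0], [18, -18, 0], [18, -18, 0], [18, -18, 0]], twist=[0, 0, 0, 0, 0, 0, 0, 0], hand=[0, 0, 0, 0, 0, 0, 0, 0])

```text
clock: 10.48
eef_pos: [0.6786, 0.3149, 0.434]
tcp_rot: [[0.71, 0.705, -0.006], [0.705, -0.71, -0.002], [-0.005, -0.003, -1.0]]
contact_force: [0.3, -0.8, -0.1]
width: 0.0
```

Run:
```python
from h import *
im=eyes.snapshot('top');a=cv2.imread('pics/top0.png')
print(readout.state()['clock'],readout.state()['eef_pos'])
f=lambda i:cv2.resize(i[166:226,250:310],(400,400),interpolation=cv2.INTER_CUBIC)
g=lambda i:i[110:310,150:400]
cv2.imwrite('pics/f.png',np.vstack([np.hstack([cv2.resize(f(i),(300,300)) for i in(a,im)]),cv2.resize(np.hstack([g(a),g(im)]),(600,240))]))
```

```text
10.5333 [0.67890096 0.31282836 0.43413714]
```

View pics/f.png

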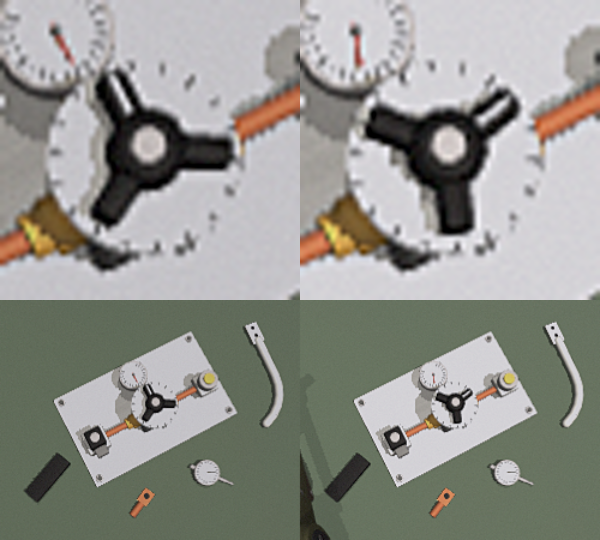

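Run:
```python
from h import *
from cell import env
c=eyes.camera_params('top')
q=lambda x,y:[250+(x-300)/5,166+y/5]
C=cast(c,q(448,147),.162)[0];L=cast(c,[q(510,98),q(372,118),q(456,230)],.159)
d=L-C;print(np.degrees(np.arctan2(d[:,1],d[:,0])))
print(env.finish_job())
```

```text
[ -51.47281049   67.57236524 -175.2574323 ]
the job is handed in; nothing more can be done
None
```

I turned the dial four clicks clockwise and handed the job in at about 10.5 s of the 40 s allowed. I pushed only the marked lobe's anticlockwise side, with the closed fingertips. At each click the reaction force rose to about 3–5 N, then fell to nothing as the dial snapped ahead. Then I backed off and lifted clear.

**Dial angle:** in the last top view the lobes point at -51°, 68° and -175°; at the start they were at 25°, 148° and -94°. That is about 76°, 81° and 81° clockwise, a mean of about 79°. The hand-picked lobe ends are only good to a few degrees, so this matches the fourth stop at 80°. I never wound the dial back.

**Loose parts:** side-by-side views from before and after show all four loose parts lying unchanged. I compared these by eye and did not measure them.

**Checks that disagreed or failed:**
- The dial centre from the wrist camera and from the top camera differed by about 3–4 mm. I used a value in between and relied on the force readings and pictures.
- The first look after the fourth click was blocked by the arm, so I moved aside and looked again.

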